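# Bring a tube handle to the inspection mirror

## Task

The parts pot has been left standing on the inspection mirror: lift it off by its bail handle and set it down upright on the bench close beside the mirror stand, touching neither stand. Then draw the tube handle out of its inclined holder, turn it level and hold it still over the middle of the mirror, roughly 10 to 18 cm clear above the glass. Finish while still holding it there, gripped in the air; knock nothing else about.

Things in the scene. Friction and masses are not known exactly. Their poses are not given: they have to be found in the camera images.
- tube_center (a point): Centre of the battery tube handle standing in the inclined holder: rigid, pale green and white, round, 34 mm in diameter, 176 mm long, 0.09 to 0.14 kg. The point is on its axis, half-way along; its own y axis runs along the tube. At the start +y points up out of the holder and away from the robot, about 43 degrees above level (it leans loosely in the bore).
- holder_mouth (a point): Centre of the mouth of the tube holder's bore, 85 mm above the bench. The bore is 37 mm wide and 60 mm deep; its axis rises at 45 degrees towards the holder's own level +x (z is up). The block's highest edge is 105 mm above the bench.
- mirror_center (a point): Centre of the top face of the inspection mirror: a square glass 112 mm wide in a flat black frame 130 x 130 mm, on four feet, fixed; the top face is 30 mm above the bench. z is up.
- pot_grip (a point): Middle of the grip bar of the pot's bail (arch) handle: a straight, level steel bar 54 mm long, 10 mm thick, along this point's own x axis; z is up. It is 98 mm above the pot's underside, 40 mm above its rim. The bail is stiff and does not swing.
- mirror: The mirror stand with its mirror, fixed. Origin at the middle of its footprint, on the bench.
- holder: The tube holder, fixed to the bench: a grey block 56 x 56 x 75 mm tipped 45 degrees on a dark base plate 150 (x) x 90 (y) x 12 mm. Origin at the middle of the base plate's underside, on the bench; +x is the way the bore leans. Yaw is within 0.35 rad of straight away from the robot.
- tube: The same tube as a whole. Origin on its skin half-way along, 17 mm from the axis, y along it. 60 mm of it is in the bore, 116 mm stands out and can be gripped across the 34 mm; it is drawn out along +y. (Like tubes lying in a crate at the robot's left are not part of the job.)
- pot: The parts pot: round, white, open, 60 mm across at the foot, 72 mm at the rim, 58 mm high, 0.14 to 0.28 kg, a steel bail handle over it. It starts upright on the mirror. Origin at the middle of its underside.
- tape: Bystander: roll of yellow tape, 71 mm across, 24 mm high, lying flat beyond the work. Origin at the middle of its underside. Not to be disturbed.
- glue: Bystander: white glue bottle with a blue nozzle cap, 36 mm across, 106 mm high, upright beyond the work. Origin at the middle of its underside. Not to be disturbed.
- dish: Bystander: small steel dish of screws, 68 mm across, 18 mm high, beyond the work on the left. Origin at the middle of its underside. Not to be disturbed.
There are look-alikes about, which are no part of the job. Of the things that look like the mirror, the largest one is meant.

How it is judged (in metres and radians):
On the way, in this order (a step that is already met when the one before it is completed fails the run):
1. the pot is lifted clear of the mirror, upright (height (world z) of pot_grip above 0.136 m and angle between pot_grip's own z axis and vertical below 0.4 rad and contact force between pot and mirror below 0.1 N and contact force between the fingers and pot above 0.3 N), for 0.1 s.
2. the pot stands upright on the bench beside the mirror stand, let go (height (world z) of pot_grip below 0.106 m and angle between pot_grip's own z axis and vertical below 0.12 rad and contact force between the fingers and pot below 0.1 N and contact force between pot and mirror below 0.1 N and contact force between pot and holder below 0.1 N and horizontal distance between pot_grip and mirror_center between 0.085 and 0.32 m and linear speed of pot below 0.03 m/s), for 0.2 s.
3. the tube is drawn clear of the holder, in the grip (distance between tube_center and holder_mouth above 0.1 m and height (world z) of tube_center above 0.12 m and contact force between tube and holder below 0.05 N and contact force between the fingers and tube above 1 N), for 0.1 s.
At the end, for the whole second after the job is handed in: Tube held at rest, touching neither holder, mirror nor pot, level within 10 degrees, its centre within 45 mm sideways of the mirror's centre, its underside 80 to 200 mm above the glass. Pot upright on the bench, let go, touching no stand, 0.085 to 0.32 m from the mirror's centre (height (world z) of pot_grip below 0.106 m and angle between pot_grip's own z axis and vertical below 0.12 rad and contact force between the fingers and pot below 0.1 N and contact force between pot and mirror below 0.1 N and contact force between pot and holder below 0.1 N and horizontal distance between pot_grip and mirror_center between 0.085 and 0.32 m and contact force between tube and holder below 0.05 N and contact force between tube and mirror below 0.05 N and contact force between tube and pot below 0.05 N and horizontal distance between tube_center and mirror_center below 0.045 m and angle between tube_center's own y axis and vertical between 1.4008 and 1.7408 rad and height (world z) of tube_center between 0.127 and 0.247 m and contact force between the fingers and tube above 1 N and linear speed of tube below 0.03 m/s); the arm keeps its last pose, push and grip.
It fails at once if the pot is tipped over (angle between pot_grip's own z axis and vertical above 0.7 rad).
It fails at once if the tape roll is knocked about (moved more than 40 mm) (distance of tape from where it was at the start of the episode above 0.04 m).
It fails at once if the glue bottle is knocked about (moved more than 40 mm) (distance of glue from where it was at the start of the episode above 0.04 m).
It fails at once if the screw dish is knocked about (moved more than 40 mm) (distance of dish from where it was at the start of the episode above 0.04 m).
It also fails if it takes over 56 s, if anything falls off the work surface, if the arm or the gripper's body presses on something with over 40 N, if the wrist force passes 120 N, or if a joint passes its speed limit or range.

## Robot

A 7-joint arm with a two-finger parallel gripper is mounted at the origin on the work surface; the furniture and walls round the work are solid. World frame = base frame: x ahead of the robot, y to its left, z up, the work surface at z = 0. Lengths are in m, angles in degrees, forces in N, time in s.
With the tool pointing down it reaches from about 0.425 to 0.875 m from the base axis. Payload 4.7 kg.
Tool frame: the origin (TCP) lies midway between the tips of the shut fingers; the grasp point (between the pads) lies 19 mm behind it; z points along the fingers, y is the line along which they close (so a half turn about z gives the same grasp; the last joint's range is limited). The gripper opens to 87 mm and grips with 3 to 60 N. Pads are 19 mm wide; open, the fingers measure 117 mm over their backs; the gripper's body (75 mm by 190 mm) begins 51 mm behind the grasp point.
Start: joints at [77.699, 18.392, -4.016, 83.108, 1.295, 78.541, -3.26], TCP at [0.147, -0.633, 0.199] pointing down, gripper open.
Joint ranges: [-163.93, 163.93], [-17.29, 119.83], [-79.2, 71.16], [3.27, 140.29], [-89.18, 269.18], [5.43, 117.66], [-154.24, 154.24]. Speed limits (degrees/s): [147.25, 147.25, 180, 180, 180, 180, 180].

## Interface

Orientations are given as [roll, pitch, yaw] about the fixed x, y, z axes, in that order (R = Rz(yaw) Ry(pitch) Rx(roll)).
In Python, from cell import env, viewer, boxes_of, masks_of gives the robot as it stands. The module is installed in compiled form; this text tells all that it offers.
- The arm moves only by the tool apply_moves, never from a script. Its argument "moves" is a list of rows, each a list of 7 numbers: the shift along the tool's x, y, z scaled (see below), then the turn, a rotation vector about the tool's x, y, z scaled (see below), then the opening, from 0 (shut) to 1 (fully open). A call has 1 to 20 rows; each row is the pose to reach, as a shift and turn from the pose commanded when the call began, along the tool's axes at that moment; what a row does not reach only later rows make up. The controller multiplies each number of a shift by 0.2 m and each number of a turn by 1.5 rad. A row lasts 1/10 s, in which the tool goes at most 50 mm and 8.59 degrees, less where a joint would pass 70% of its speed; a pose out of reach is approached as far as the arm can. A call with a number of a shift or a turn outside -1 to 1 is refused whole. A call with a gripper value outside its range is refused whole. The fingers move at their own pace and stop on an object; "grip_force" is the grip in N (left out, the last holds). Time passes only in rows, so rows that repeat a pose let the fingers close. It gives the time, the measured TCP pose, the force, the opening and the grip force at its end, in the units of the state.
- env.get_obs(): the state, without advancing time (a new reading comes with each control period).
- viewer.read_camera(name): name is "scene" or "top" or "wrist"; returns the picture (420x560x3 uint8, red, green, blue); there is no depth.
- viewer.get_calibration(name): a dict with "fov_y" (degrees; the focal length in pixels is half the picture's height over the tangent of half this angle, whatever the lens; pixels are square), "cx", "cy" (the principal point, pixels), "position" and "orientation" of the camera in the world. Camera axes: x right, y up, looking along -z (the intrinsics and any distortion apply to the point x, -y, -z); pixel columns grow to the right and rows downward; lengths in m; the calibration is good to about 2 mm. A picture is of the moment at which its call begins: read the wrist's pose just before it. get_calibration takes no time and is no camera call; for the wrist camera it gives the pose at the moment of the call.
- env.sign_off(): hands the job in; it is judged then, once.
Trained networks look in the newest picture that a camera, given by its name, has taken for a name from the list of things; names that differ only in an ending like _2 or _b are one class to them, and where a whole thing is asked for, a point or a joint stands for the part that bears it (a point fixed in the world has none). Each returns a list of dicts, best first, with "conf" (0 to 1); they miss things now and then, are a little off and sometimes report something else, mostly with a low value. They report only what shows in the picture. A call takes as long as a camera call. They do not tell look-alikes from the thing itself.
- boxes_of(camera, target): "location" ([column, row] in pixels, amid what is visible of it).
- masks_of(camera, target): "pixels" (420x560 bool, what is visible of it) and "location" ([column, row] in pixels, amid what is visible of it).
The state is a dict: "time_s": time; "qpos": joint angles; "joint_velocities": joint speeds; "effort": joint torques, N m; "tool_pos": TCP position; "tool_rot": TCP orientation; "force": force on the tool from outside, world axes, zero at the start; "wrist_torque": the same for the moment, N m; "grip_width": finger opening in m; "grasp_force": force on a finger pad.
Only numpy, scipy, OpenCV 4.12 (cv2) and the standard library are available. Lean on these libraries where they do the work, as an engineer would, in place of code of your own. Each camera call takes 0.05 s, during which the arm holds its last target. There are 200 camera calls.

## Working session

There is one attempt and no reset: what is moved stays moved. The work goes in short steps, Python scripts to look and compute and a tool call to move; the robot and the scene stay as the last step left them, time stands still between calls to the robot, and variables do not carry over. Pictures are saved under pics/ and viewed, at most 10 in all, crops included, and the job is handed in when it is done.

Besides the shell and the picture viewer there is one more tool, called after ">>>" by a JSON object that holds its "api" and its "payload", one argument or row to a line. apply_moves: Moves the arm, as the interface text tells. Shifts and turns lie within -1 to 1; 1 stands for 0.2 m of shift or 1.5 rad of turn. Its arguments: {"type":"object","properties":{"moves":{"type":"array","items":{"type":"array","items":{"type":"number","minimum":-1,"maximum":1}}},"grip_force":{"type":"number"}},"required":["moves"]}

```bash
mkdir -p pics
cat > h.py <<'E'
import numpy as np, cv2
from scipy.spatial.transform import Rotation as R
from cell import env, viewer, boxes_of, masks_of
def save(n,im): cv2.imwrite('pics/'+n,cv2.cvtColor(im,cv2.COLOR_RGB2BGR))
E
python3 - <<'E'
from h import *
a=viewer.read_camera('scene');b=viewer.read_camera('top')
save('s.png',a);save('t.png',b)
for c in ['scene','top','wrist']: print(c,viewer.get_calibration(c))
for c in ['scene','top']:
  for t in ['mirror','holder','tube','pot','pot_grip','tube_center','holder_mouth','mirror_center','tape','glue','dish']:
    print(c,t,[(np.round(d['location']).tolist(),round(d['conf'],2)) for d in boxes_of(c,t)][:5])
print(env.get_obs())
E
```

```text
scene {'fov_y': 49.8435413455538, 'cx': 283.89417201104334, 'cy': 220.7351192989325, 'position': array([-0.25499635,  0.78818281,  0.57019261]), 'orientation': array([  64.24303217,    0.27579967, -135.01740357])}
top {'fov_y': 46.19341886407426, 'cx': 269.6552686311434, 'cy': 217.46996962196556, 'position': array([0.30431797, 0.07862976, 1.34176787]), 'orientation': array([  6.99785695,  -1.58389495, -88.49643908])}
wrist {'fov_y': 68.44752652573355, 'cx': 277.36688544669755, 'cy': 205.6520318937811, 'position': array([ 0.2299794 , -0.61323712,  0.3845284 ]), 'orientation': array([-17.84861269,   0.10460411, -76.87323057])}
scene mirror [([338.0, 252.0], 0.97), ([354.0, 213.0], 0.91), ([392.0, 232.0], 0.85)]
scene holder [([260.0, 238.0], 0.88)]
scene tube [([236.0, 206.0], 0.63)]
scene pot [([345.0, 192.0], 0.87)]
scene pot_grip []
scene tube_center [([233.0, 208.0], 0.55)]
scene holder_mouth [([257.0, 240.0], 0.73)]
scene mirror_center [([394.0, 233.0], 0.86), ([341.0, 250.0], 0.79), ([353.0, 213.0], 0.67)]
scene tape [([261.0, 221.0], 0.64)]
scene glue [([286.0, 210.0], 0.55)]
sc
[... 542 characters left out ...]
s': 1.2, 'qpos': array([77.69665857, 18.39323017, -4.01410261, 83.10842915,  1.29425376,
       78.54170378, -3.25869523]), 'joint_velocities': array([-0.07752811, -0.05384224, -0.0271587 ,  0.0911032 , -0.09017116,
       -0.12263881,  0.05058976]), 'effort': array([ 6.38999136e-04, -4.91101921e+01, -4.02617706e-01, -3.12761700e+01,
       -6.35744585e-02,  3.37806449e-02, -1.01918371e-05]), 'tool_pos': array([ 0.14740239, -0.63307485,  0.19946372]), 'tool_rot': array([1.79998278e+02, 2.70337623e-03, 1.31114182e+01]), 'force': array([ 0.53824403, -0.64417394,  0.61931562]), 'wrist_torque': array([ 0.0353185 ,  0.00732028, -0.02765978]), 'grasp_force': 0.0, 'grip_width': 0.08719639710136297}
```

Run:
```python
import cv2,numpy as np
t=cv2.imread('pics/t.png')[130:330,120:420]; s=cv2.imread('pics/s.png')[130:300,190:440]
cv2.imwrite('pics/t2.png',cv2.resize(t,None,fx=2.6,fy=2.6,interpolation=cv2.INTER_CUBIC))
cv2.imwrite('pics/s2.png',cv2.resize(s,None,fx=3.2,fy=3.2,interpolation=cv2.INTER_CUBIC))
```

```text
(no output)
```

View pics/t2.png

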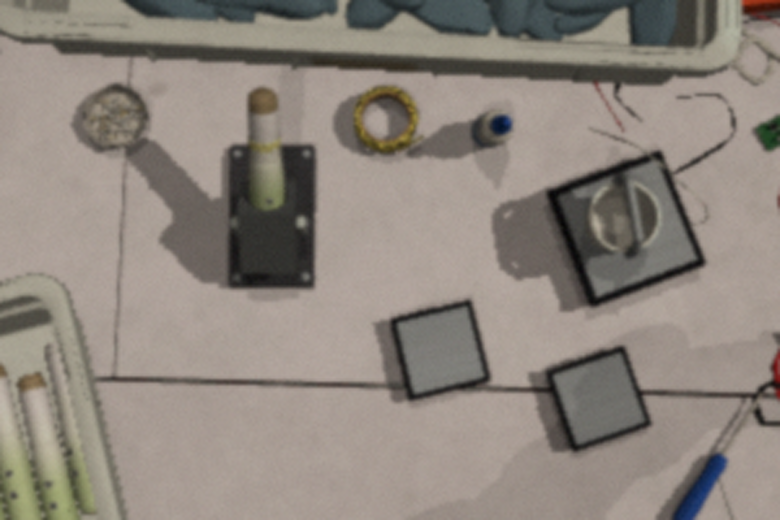

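View pics/s2.png

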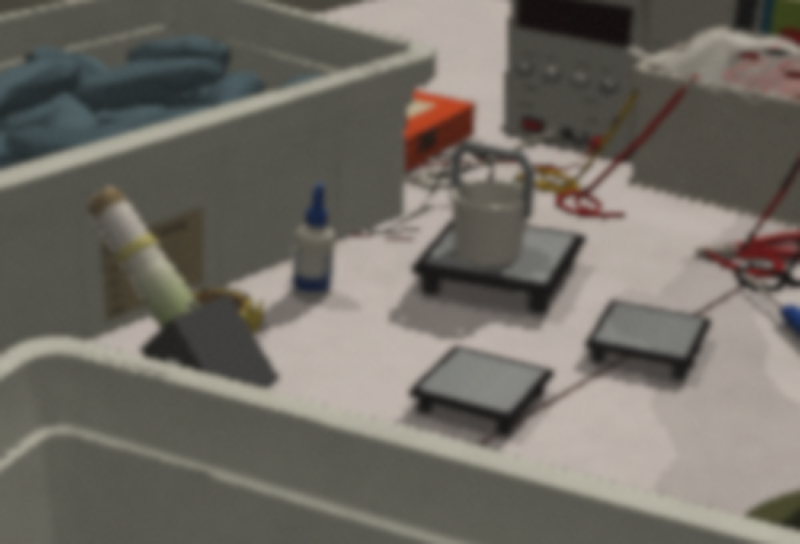

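View pics/t.png

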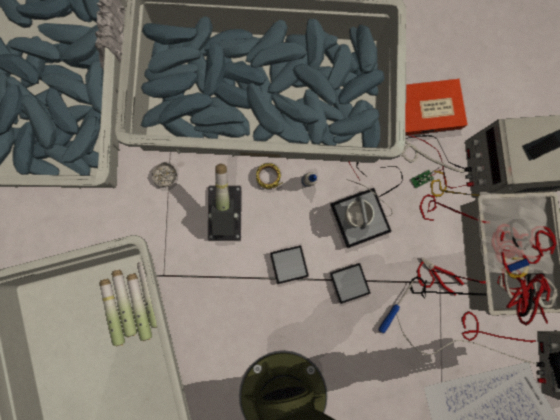

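Mirror look-alikes in the top picture are at (360,218), (289,264) and (350,283). The largest is (360,218), with the pot standing on it, and the enlarged crop confirms this. The tube stands in the holder at about (222,190). Next I project pixels to positions.

```bash
cat >> h.py <<'E'
def ray(c,uv,cal=None):
    k=cal or viewer.get_calibration(c); f=210/np.tan(np.radians(k['fov_y'])/2)
    d=np.array([(uv[0]-k['cx'])/f,-(uv[1]-k['cy'])/f,-1.])
    return k['position'],R.from_euler('xyz',k['orientation'],degrees=True).apply(d)
def at(c,uv,z,cal=None):
    p,d=ray(c,uv,cal); return p+d*(z-p[2])/d[2]
def proj(c,P,cal=None):
    k=cal or viewer.get_calibration(c); f=210/np.tan(np.radians(k['fov_y'])/2)
    q=R.from_euler('xyz',k['orientation'],degrees=True).inv().apply(np.array(P)-k['position'])
    return np.array([k['cx']+f*q[0]/-q[2],k['cy']+f*q[1]/q[2]])
def tri(c1,u1,c2,u2):
    p,d=ray(c1,u1);q,e=ray(c2,u2)
    s=np.linalg.lstsq(np.c_[d,-e],q-p,rcond=None)[0]
    a,b=p+d*s[0],q+e*s[1]; return (a+b)/2,np.linalg.norm(a-b)
E
python3 - <<'E'
from h import *
np.set_printoptions(precision=4,suppress=True)
c=lambda x,y:(x/2.6+120,y/2.6+130)
s=lambda x,y:(x/3.2+190,y/3.2+130)
M=[at('top',c(*q),.03) for q in [(549,191),(660,153),(704,263),(594,304)]]
print('mirror',np.array(M),np.mean(M,0))
print('bar',at('top',c(627,178),.128),at('top',c(637,255),.128))
print('bar tri',tri('top',c(632,217),'scene',s(490,150)))
H=[at('top',c(*q),.012) for q in [(231,146),(314,146),(314,286),(230,286)]]
print('holder',np.array(H),np.mean(H,0))
print('tube tip',tri('top',c(263,95),'scene',s(106,198)))
print('ring',tri('top',c(265,146),'scene',s(137,245)))
for n,p in [('tape',(385,120)),('glue',(492,130)),('dish',(115,117))]: print(n,at('top',c(*p),.02))
print('glue tip',at('top',c(502,125),.1))
print('bin edge',at('top',c(400,70),.0),at('top',c(400,45),.12))
E
```

```text
mirror [[ 0.5094 -0.1187  0.03  ]
 [ 0.5531 -0.2348  0.03  ]
 [ 0.4388 -0.2807  0.03  ]
 [ 0.3931 -0.1665  0.03  ]] [ 0.4736 -0.2001  0.03  ]
bar [ 0.509  -0.1793  0.128 ] [ 0.4346 -0.1892  0.128 ]
bar tri (array([ 0.4749, -0.1818,  0.1267]), np.float64(0.0088840491203594))
holder [[0.5498 0.2146 0.012 ]
 [0.5525 0.1275 0.012 ]
 [0.4049 0.1226 0.012 ]
 [0.4024 0.2096 0.012 ]] [0.4774 0.1686 0.012 ]
tube tip (array([0.5729, 0.1718, 0.1562]), np.float64(3.030955397881087e-05))
ring (array([0.5315, 0.1727, 0.1297]), np.float64(0.006947135172797025))
tape [0.5811 0.0537 0.02  ]
glue [ 0.574  -0.0593  0.02  ]
dish [0.5753 0.3359 0.02  ]
glue tip [ 0.5631 -0.0607  0.1   ]
bin edge [0.6404 0.0386 0.    ] [0.6354 0.0428 0.12  ]
```

>>> {"api": "apply_moves", "payload": {
  "moves": [
    [0,0,-0.25,0,0,0,1],
    [0,0,-0.5,0,0,0,1],
    [0.24,-0.2,-0.5,0,0,0,1],
    [0.46,-0.4,-0.5,0,0,0,1],
    [0.68,-0.59,-0.5,0,0,0,1],
    [0.9,-0.78,-0.5,0,0,0,1],
    [1,-0.87,-0.5,0,0,0,1]
  ]
}}

```text
time_s: 1.9
tool_pos: [0.2949, -0.4288, 0.2997]
tool_rot: [179.9, -0.0, 13.1]
force: [1.0, -0.9, -0.3]
grip_width: 0.0871
grasp_force: 0.0
```

```bash
cat >> h.py <<'E'
def go(pos,rot):
    "scaled shift & turn from the present tool pose to a TCP pose"
    o=env.get_obs(); r0=R.from_euler('xyz',o['tool_rot'],degrees=True); r1=R.from_euler('xyz',rot,degrees=True)
    d=r0.inv().apply(np.array(pos)-o['tool_pos'])/.2; w=(r0.inv()*r1).as_rotvec()/1.5
    print('t',round(o['time_s'],2),'tcp',np.round(o['tool_pos'],4),np.round(o['tool_rot'],1),'q',np.round(o['qpos'],1),'move',np.round(d,3),np.round(w,3))
E
python3 - <<'E'
from h import *
go([.46,-.184,.25],[180,0,8])
E
```

```text
t 1.9 tcp [ 0.2949 -0.4288  0.2997] [179.9  -0.   13.1] q [ 65.3   1.3 -13.   91.6   0.3  87.1 -24.6] move [ 1.081 -1.005  0.248] [ 0.001 -0.     0.059]
```

>>> {"api": "apply_moves", "payload": {
  "moves": [
    [0.25,-0.2,0,0,0,0.03,1],
    [0.46,-0.4,0,0,0,0.06,1],
    [0.68,-0.6,0.05,0,0,0.06,1],
    [0.86,-0.8,0.1,0,0,0.06,1],
    [1,-0.95,0.1,0,0,0.06,1],
    [1,-1,0.1,0,0,0.06,1],
    [1,-1,0.1,0,0,0.06,1]
  ]
}}

```text
time_s: 2.6
tool_pos: [0.4456, -0.1839, 0.2797]
tool_rot: [-179.9, -0.1, 8.6]
force: [-0.1, -0.6, 0.7]
grip_width: 0.0871
grasp_force: 0.0
```

Run:
```python
from h import *
go([.472,-.184,.109],[180,0,8])
w=viewer.read_camera('wrist');save('w1.png',w)
print(proj('wrist',[.472,-.184,.128]))
print([(np.round(d['location']),round(d['conf'],2)) for d in boxes_of('wrist','pot_grip')])
```

```text
t 2.6 tcp [ 0.4456 -0.1839  0.2797] [-1.799e+02 -1.000e-01  8.600e+00] q [ 50.3  -3.1 -29.4  97.7  -1.6  84.9 -60.4] move [0.13  0.021 0.854] [-0.001 -0.001  0.006]
[278.05913134 160.8670483 ]
[(array([283., 153.]), 0.9)]
```

View pics/w1.png

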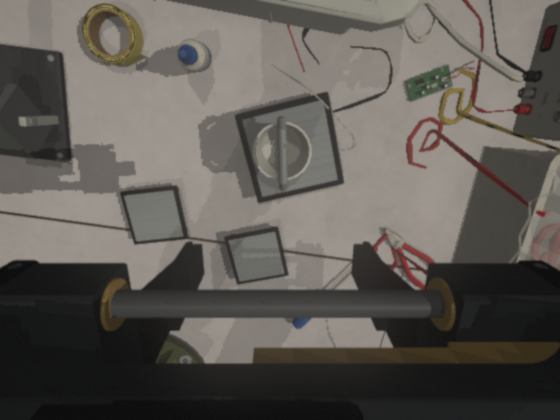

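The wrist picture shows the bail bar from (281,117) to (284,190) and the mirror corners at (237,113), (328,95), (343,183) and (260,201). I'll work out the bar position from these.

Run:
```python
from h import *
k=viewer.get_calibration('wrist')
a,b=[at('wrist',p,.128,k) for p in[(281,119),(283.5,187)]];print(a,b,(a+b)/2,np.degrees(np.arctan2(*(a-b)[1::-1])))
print(np.mean([at('wrist',p,.03,k) for p in[(237,113),(328,95),(343,184),(260,201)]],0))
for p in [(122,188),(178,186),(187,236),(135,244)]: print('small',at('wrist',p,.03,k))
print('glue',at('wrist',(190,55),.1,k))
c=(a+b)/2; yaw=np.degrees(np.arctan2(*(a-b)[1::-1]))
go([c[0],c[1],.109],[180,0,yaw])
```

```text
[ 0.51542169 -0.1833474   0.128     ] [ 0.44273118 -0.19679541  0.128     ] [ 0.47907644 -0.1900714   0.128     ] 10.481418958618585
[ 0.47232051 -0.20650104  0.03      ]
small [0.38363981 0.03002158 0.03      ]
small [ 0.39808736 -0.0504962   0.03      ]
small [ 0.32092531 -0.06752425  0.03      ]
small [0.29623859 0.01122826 0.03      ]
glue [ 0.56626009 -0.07740458  0.1       ]
t 2.7 tcp [ 0.4435 -0.1899  0.2797] [179.9   0.    8.1] q [ 50.5  -3.  -29.   97.7  -1.4  84.9 -60.3] move [0.176 0.025 0.853] [ 0.001  0.    -0.028]
```

>>> {"api": "apply_moves", "payload": {
  "moves": [
    [0.17,0.005,0.1,0,0,-0.017,1],
    [0.17,0.005,0.3,0,0,-0.017,1],
    [0.17,0.005,0.5,0,0,-0.017,1],
    [0.17,0.005,0.65,0,0,-0.017,1],
    [0.17,0.005,0.77,0,0,-0.017,1],
    [0.17,0.005,0.85,0,0,-0.017,1],
    [0.17,0.005,0.85,0,0,-0.017,1],
    [0.17,0.005,0.85,0,0,-0.017,0.4],
    [0.17,0.005,0.85,0,0,-0.017,0.2],
    [0.17,0.005,0.85,0,0,-0.017,0],
    [0.17,0.005,0.85,0,0,-0.017,0],
    [0.17,0.005,0.85,0,0,-0.017,0],
    [0.17,0.005,0.85,0,0,-0.017,0],
    [0.17,0.005,0.85,0,0,-0.017,0]
  ],
  "grip_force": 25
}}

```text
time_s: 4.1
tool_pos: [0.4772, -0.1867, 0.1095]
tool_rot: [180.0, -0.0, 9.4]
force: [0.3, -0.6, -0.0]
grip_width: 0.039
grasp_force: 0.0
```

>>> {"api": "apply_moves", "payload": {
  "moves": [
    [0,0,0,0,0,0,0],
    [0,0,0,0,0,0,0],
    [0,0,0,0,0,0,0],
    [0,0,0,0,0,0,0],
    [0,0,0,0,0,0,0],
    [0,0,0,0,0,0,0],
    [0,0,0,0,0,0,0]
  ]
}}

```text
time_s: 4.8
tool_pos: [0.478, -0.1862, 0.1106]
tool_rot: [180.0, -0.1, 9.4]
force: [-1.2, 1.6, 5.9]
grip_width: 0.0007
grasp_force: 3.2
```

Run:
```python
from h import *
s=viewer.read_camera('scene');w=viewer.read_camera('wrist')
a=cv2.resize(s[120:300,260:440],(400,400),interpolation=cv2.INTER_CUBIC);b=cv2.resize(w,(400,300));c=np.zeros((400,800,3),np.uint8);c[:,:400]=a;c[:300,400:]=b
save('m.png',c)
```

```text
(no output)
```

View pics/m.png

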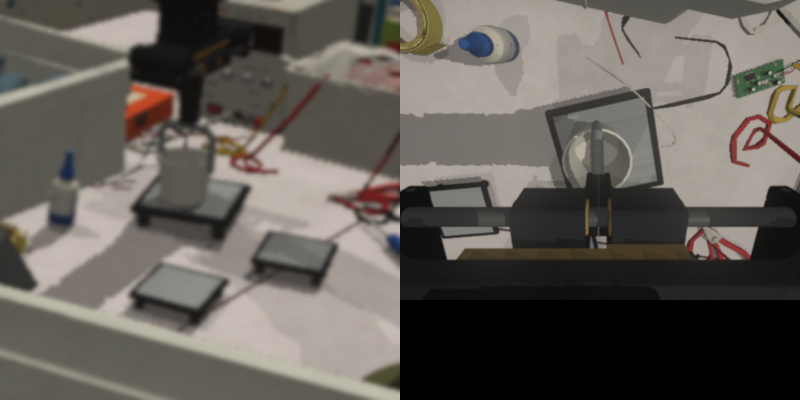

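Run:
```python
from h import *
np.set_printoptions(precision=4,suppress=True)
go([.478,-.186,.2],[180,0,9.5])
o=env.get_obs();T=o['tool_pos']
k=viewer.get_calibration('wrist')
print('tcp in wrist',proj('wrist',T,k),'scene',proj('scene',T),'bar pt scene',proj('scene',[.478,-.186,.128]))
print('bar far end',at('wrist',((597-400)*1.4,122*1.4),.128,k), 'rim c',at('wrist',((598-400)*1.4,160*1.4),.088,k))
for z in(.1,.128,.15):print(z,at('scene',(260+187*.45,120+128*.45),z),at('top',(363,213.5),z))
m=masks_of('scene','pot')
for d in m[:1]:
  ys,xs=np.nonzero(d['pixels']);print(d['conf'],xs.min(),xs.max(),ys.min(),ys.max())
```

```text
t 4.9 tcp [ 0.478  -0.1862  0.1106] [180.   -0.1   9.4] q [ 47.8   7.3 -31.3 108.    4.2  65.7 -65.6] move [ 0.001 -0.001 -0.447] [ 0.    -0.001 -0.001]
tcp in wrist [277.9504 241.8087] scene [344.4971 181.5807] bar pt scene [344.7777 175.8307]
bar far end [ 0.5279 -0.1766  0.128 ] rim c [ 0.4816 -0.1851  0.088 ]
0.1 [ 0.5163 -0.2343  0.1   ] [ 0.475  -0.1902  0.1   ]
0.128 [ 0.4704 -0.1734  0.128 ] [ 0.4711 -0.1841  0.128 ]
0.15 [ 0.4343 -0.1256  0.15  ] [ 0.4681 -0.1793  0.15  ]
0.59 330 357 174 210
```

Run:
```python
from h import *
s=viewer.read_camera('scene')[140:220,310:390];w=viewer.read_camera('wrist')[150:290,200:340]
save('m2.png',np.hstack([cv2.resize(s,(400,400),interpolation=cv2.INTER_CUBIC),cv2.resize(w,(400,400),interpolation=cv2.INTER_CUBIC)]))
```

```text
(no output)
```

View pics/m2.png

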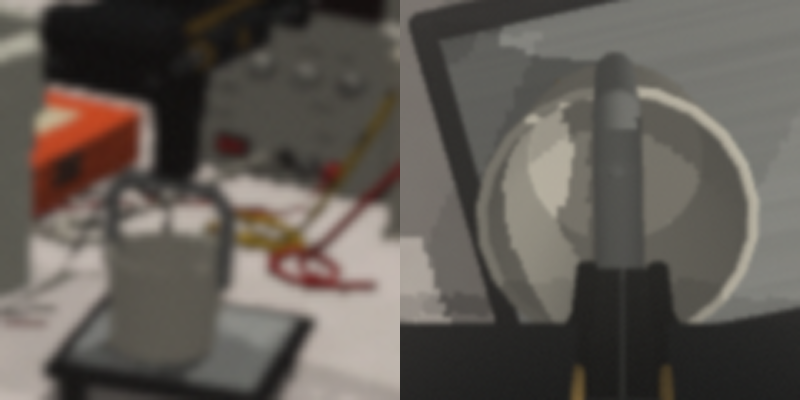

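The fingers shut on top of the bar: in the left crop the tips end at row 180, level with the bar. So the real reach is about 2 cm shorter than I assumed. I'll lift, open, and go about 20 mm lower, closing gently.

>>> {"api": "apply_moves", "payload": {
  "moves": [
    [0,0,-0.1,0,0,0,0],
    [0,0,-0.2,0,0,0,0.5],
    [0,0,-0.2,0,0,0,1],
    [0,0,-0.2,0,0,0,1],
    [0,0,-0.2,0,0,0,1],
    [0,0,-0.2,0,0,0,1],
    [0,0,-0.2,0,0,0,1],
    [0,0,-0.2,0,0,0,1],
    [0,0,-0.2,0,0,0,1],
    [0,0,-0.2,0,0,0,1],
    [0,0,-0.2,0,0,0,1]
  ],
  "grip_force": 10
}}

```text
time_s: 6.15
tool_pos: [0.4772, -0.1867, 0.1494]
tool_rot: [180.0, -0.0, 9.4]
force: [0.4, 0.1, 0.5]
grip_width: 0.0726
grasp_force: 0.0
```

Run:
```python
from h import *
s=viewer.read_camera('scene')[110:220,280:410]
go([.478,-.186,.09],[180,0,9.5])
o=env.get_obs();T=o['tool_pos'];print(o['grip_width'])
y=R.from_euler('xyz',o['tool_rot'],degrees=True).apply([0,1,0])
im=cv2.resize(s,(780,660)[:2],interpolation=cv2.INTER_CUBIC)
for q in (T+.0435*y,T-.0435*y,T):
  p=proj('scene',q); cv2.circle(im,(int((p[0]-280)*6),int((p[1]-110)*6)),4,(255,0,0),-1)
save('m3.png',im[:600])
```

```text
t 6.2 tcp [ 0.4772 -0.1867  0.1495] [180.   -0.    9.4] q [ 48.3   5.2 -31.3 105.4   2.9  70.2 -64.5] move [ 0.004 -0.003  0.297] [ 0.    -0.    -0.001]
0.0764790289000069
```

View pics/m3.png

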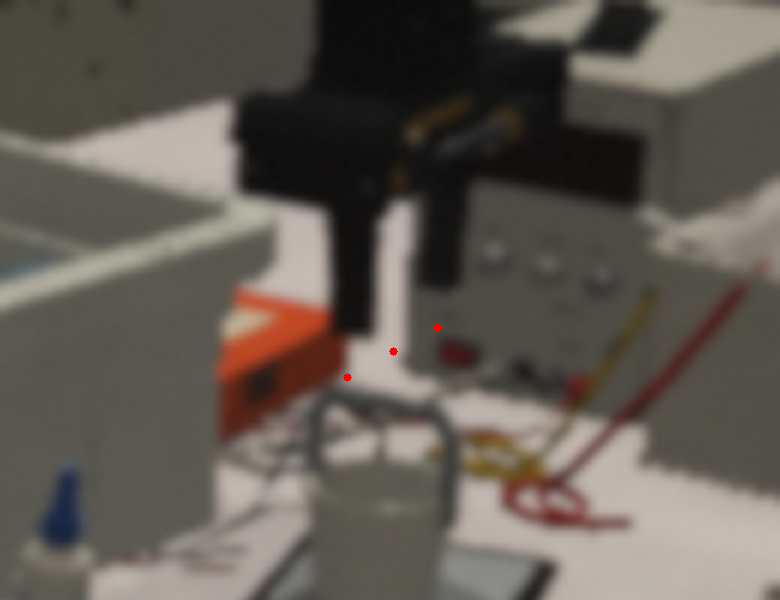

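The fingertips show about 21 mm above the projected TCP (red dots), so I'll go down with that correction. The target is a reported TCP z of 0.088.

>>> {"api": "apply_moves", "payload": {
  "moves": [
    [0,0,0.07,0,0,0,1],
    [-0.01,0,0.16,0,0,0,1],
    [-0.01,0,0.25,0,0,0,1],
    [-0.01,0,0.31,0,0,0,1],
    [-0.01,0,0.31,0,0,0,0],
    [-0.01,0,0.31,0,0,0,0],
    [-0.01,0,0.31,0,0,0,0],
    [-0.01,0,0.31,0,0,0,0],
    [-0.01,0,0.31,0,0,0,0],
    [-0.01,0,0.31,0,0,0,0],
    [-0.01,0,0.31,0,0,0,0],
    [-0.01,0,0.31,0,0,0,0],
    [-0.01,0,0.31,0,0,0,0],
    [-0.01,0,0.31,0,0,0,0],
    [-0.01,0,0.31,0,0,0,0],
    [-0.01,0,0.31,0,0,0,0],
    [-0.01,0,0.31,0,0,0,0],
    [-0.01,0,0.31,0,0,0,0]
  ],
  "grip_force": 15
}}

```text
time_s: 8.0
tool_pos: [0.4752, -0.1868, 0.0874]
tool_rot: [-180.0, -0.0, 9.4]
force: [0.7, 1.1, 0.9]
grip_width: 0.0099
grasp_force: 15.0
```

>>> {"api": "apply_moves", "payload": {
  "moves": [
    [0,0,-0.05,0,0,0,0],
    [0,0,-0.15,0,0,0,0],
    [0,0,-0.25,0,0,0,0],
    [0,0,-0.32,0,0,0,0],
    [0,0,-0.35,0,0,0,0],
    [0,0,-0.35,0,0,0,0],
    [0.01,-0.06,-0.35,0,0,0,0],
    [0.03,-0.18,-0.35,0,0,0,0],
    [0.06,-0.34,-0.35,0,0,0,0],
    [0.08,-0.5,-0.35,0,0,0,0],
    [0.1,-0.63,-0.35,0,0,0,0],
    [0.12,-0.71,-0.35,0,0,0,0],
    [0.12,-0.74,-0.35,0,0,0,0],
    [0.12,-0.74,-0.35,0,0,0,0],
    [0.12,-0.74,-0.35,0,0,0,0],
    [0.12,-0.74,-0.35,0,0,0,0]
  ]
}}

```text
time_s: 9.6
tool_pos: [0.4744, -0.0383, 0.1572]
tool_rot: [180.0, 0.0, 9.3]
force: [-0.2, -0.1, -2.7]
grip_width: 0.0092
grasp_force: 15.0
```

>>> {"api": "apply_moves", "payload": {
  "moves": [
    [0,0,0.08,0,0,0,0],
    [0,0,0.2,0,0,0,0],
    [0,0,0.32,0,0,0,0],
    [0,0,0.4,0,0,0,0],
    [0,0,0.44,0,0,0,0],
    [0,0,0.47,0,0,0,0],
    [0,0,0.485,0,0,0,0],
    [0,0,0.495,0,0,0,0],
    [0,0,0.495,0,0,0,0],
    [0,0,0.495,0,0,0,0]
  ]
}}

```text
time_s: 10.6
tool_pos: [0.4751, -0.0372, 0.0589]
tool_rot: [180.0, -0.0, 9.4]
force: [0.3, -0.7, -2.4]
grip_width: 0.0091
grasp_force: 15.0
```

Still hanging. I'll lower a little more in small steps.

>>> {"api": "apply_moves", "payload": {
  "moves": [
    [0,0,0.005,0,0,0,0],
    [0,0,0.01,0,0,0,0],
    [0,0,0.01,0,0,0,0]
  ]
}}

```text
time_s: 10.9
tool_pos: [0.4754, -0.0367, 0.0573]
tool_rot: [180.0, -0.1, 9.4]
force: [-1.6, 1.6, 4.3]
grip_width: 0.0092
grasp_force: 15.0
```

>>> {"api": "apply_moves", "payload": {
  "moves": [
    [0,0,0,0,0,0,0.3],
    [0,0,0,0,0,0,0.6],
    [0,0,0,0,0,0,0.6],
    [0,0,0,0,0,0,0.6],
    [0,0,0,0,0,0,0.6],
    [0,0,0,0,0,0,0.6],
    [0,0,0,0,0,0,0.6],
    [0,0,-0.1,0,0,0,0.8],
    [0,0,-0.25,0,0,0,0.8],
    [0,0,-0.45,0,0,0,0.8],
    [0,0,-0.65,0,0,0,0.8],
    [0,0,-0.85,0,0,0,0.8],
    [0,0,-1,0,0,0,0.8],
    [0,0,-1,0,0,0,0.8]
  ]
}}

```text
time_s: 12.3
tool_pos: [0.4773, -0.0372, 0.261]
tool_rot: [179.8, -0.4, 9.4]
force: [0.2, 0.2, 0.9]
grip_width: 0.0694
grasp_force: 0.0
```

Run:
```python
from h import *
# tilted pose near the tube, above it
import numpy as np
go([.44,.165,.28],[180,0,2]); go([.44,.165,.28],[180,-43,2])
for c in('scene','top'):
  viewer.read_camera(c)
  for t in('pot','tube','holder_mouth'): print(c,t,[(np.round(d['location']),round(d['conf'],2)) for d in boxes_of(c,t)][:2])
print(proj('top',[.472,-.037,.05]),proj('scene',[.472,-.037,.05]))
```

```text
t 12.3 tcp [ 0.4773 -0.0372  0.261 ] [179.8  -0.4   9.4] q [ 41.7  -3.7 -38.3 100.1  -2.2  82.4 -76.8] move [-0.018 -1.027 -0.099] [ 0.002 -0.005  0.086]
t 12.3 tcp [ 0.4773 -0.0372  0.261 ] [179.8  -0.4   9.4] q [ 41.7  -3.7 -38.3 100.1  -2.2  82.4 -76.8] move [-0.018 -1.027 -0.099] [-0.03   0.494  0.083]
scene pot [(array([311., 216.]), 0.58)]
scene tube [(array([236., 208.]), 0.9)]
scene holder_mouth [(array([255., 242.]), 0.89)]
top pot [(array([299., 216.]), 0.49)]
top tube [(array([220., 187.]), 0.83)]
top holder_mouth [(array([225., 218.]), 0.82)]
[301.44108825 215.3413292 ] [310.53972131 217.4774893 ]
```

>>> {"api": "apply_moves", "payload": {
  "moves": [
    [0,-0.1,0,0,0,0,1],
    [0,-0.3,0,0,0.08,0.02,1],
    [0,-0.5,0,-0.01,0.16,0.03,1],
    [0,-0.7,0,-0.01,0.24,0.05,1],
    [0,-0.87,0.02,-0.02,0.32,0.06,1],
    [-0.02,-0.97,0.05,-0.03,0.41,0.08,1],
    [-0.02,-1,0.08,-0.03,0.49,0.08,1],
    [-0.02,-1,0.1,-0.03,0.49,0.08,1],
    [-0.02,-1,0.1,-0.03,0.49,0.08,1],
    [-0.02,-1,0.1,-0.03,0.49,0.08,1],
    [-0.02,-1,0.1,-0.03,0.49,0.08,1]
  ]
}}

```text
time_s: 13.8
tool_pos: [0.4614, 0.132, 0.1975]
tool_rot: [175.1, -20.0, 4.6]
force: [-0.1, -2.7, 0.4]
grip_width: 0.0868
grasp_force: 0.0
```

Run:
```python
from h import *
go([.491,.17,.17],[180,-43,2])
s=viewer.read_camera('scene')[100:260,170:350]
k=viewer.get_calibration('wrist');w=viewer.read_camera('wrist')
o=env.get_obs();T=o['tool_pos'];Q=R.from_euler('xyz',o['tool_rot'],degrees=True)
im=cv2.resize(s,None,fx=3,fy=3,interpolation=cv2.INTER_CUBIC)
def dot(q,c):
  p=proj('scene',q); cv2.circle(im,(int((p[0]-170)*3),int((p[1]-100)*3)),3,c,-1)
y,z=Q.apply([0,1,0]),Q.apply([0,0,1])
for e in(.0435,-.0435):
  dot(T+e*y,(255,0,0)); dot(T+e*y-.021*z,(0,255,0)); dot(T+e*y+[0,0,.021],(255,0,255))
w2=w[:, :].copy(); w2=cv2.resize(w2,(320,240))
c=np.zeros((480,800,3),np.uint8);h,wd=im.shape[:2];c[:h,:480]=im[:,:480];c[:240,480:]=w2
save('m4.png',c);save('w4.png',w)
print(masks_of('wrist','tube')[0]['location'] if masks_of('wrist','tube') else None)
```

```text
t 13.8 tcp [0.4614 0.132  0.1975] [175.1 -20.    4.6] q [ -31.2  -17.     1.4  122.    15.4   59.7 -122.2] move [ 0.106 -0.193  0.169] [0.04  0.266 0.037]
[237.2, 151.8]
```

View pics/m4.png

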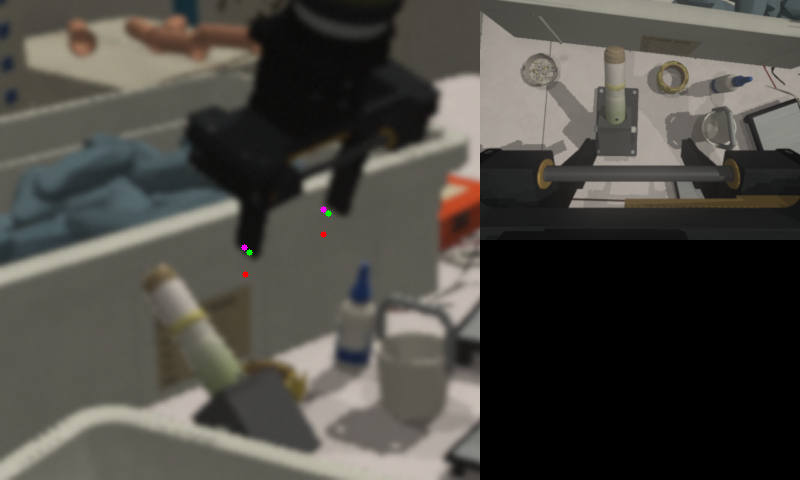

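The fingertips sit on the green dots, so the 21 mm offset runs along the tool axis. A 43° tilt is out of reach with joint 2 at its stop. I'll tilt about 25° and come down from above, since the tube lies in the pad plane either way.

Run:
```python
from h import *
go([.55,.172,.19],[180,-25,2])
```

```text
t 14.0 tcp [0.4614 0.1337 0.1975] [175.5 -19.8   4.7] q [ -31.9  -17.     2.   121.9   15.1   59.7 -121.8] move [ 0.417 -0.169  0.178] [0.041 0.059 0.032]
```

>>> {"api": "apply_moves", "payload": {
  "moves": [
    [0.1,-0.04,0,0,0,0,1],
    [0.25,-0.1,0.05,0.02,0.03,0.02,1],
    [0.42,-0.17,0.12,0.04,0.06,0.03,1],
    [0.42,-0.17,0.12,0.04,0.06,0.03,1],
    [0.42,-0.17,0.12,0.04,0.06,0.03,1],
    [0.42,-0.17,0.12,0.04,0.06,0.03,1]
  ]
}}

```text
time_s: 14.6
tool_pos: [0.547, 0.1705, 0.2015]
tool_rot: [179.9, -25.1, 1.9]
force: [-0.2, 0.2, 0.6]
grip_width: 0.0871
grasp_force: 0.0
```

Run:
```python
from h import *
go([.55,.172,.19],[180,-25,2])
```

```text
t 14.6 tcp [0.547  0.1705 0.2015] [179.9 -25.1   1.9] q [ -31.3   -9.4    3.7  116.9   14.7   50.5 -122.8] move [-0.011 -0.007  0.058] [ 0.002 -0.002 -0.001]
```

Run:
```python
from h import *
viewer.read_camera('wrist');k=viewer.get_calibration('wrist')
m=masks_of('wrist','tube');d=max(m,key=lambda d:d['conf']);M=d['pixels'];print(d['conf'],len(m))
n=np.array([-.682,0,.731]);P0=np.array([.488,.17,.085])
for r in np.nonzero(M.any(1))[0][2::8]:
  xs=np.nonzero(M[r])[0]; p,v=ray('wrist',(xs.mean(),r),k); print(r,xs.min(),xs.max(),np.round(p+v*(n@(P0-p))/(n@v),4))
go([.55,.172,.091],[180,-25,2])
```

```text
0.7 1
201 264 283 [0.5789 0.1754 0.1698]
209 256 290 [0.5732 0.1756 0.1645]
217 256 292 [0.5674 0.1747 0.1591]
225 257 291 [0.5614 0.1745 0.1535]
233 256 290 [0.5551 0.1752 0.1476]
241 256 291 [0.5485 0.1746 0.1415]
249 257 291 [0.5417 0.174  0.1351]
257 256 291 [0.5346 0.1742 0.1285]
265 258 290 [0.5272 0.1736 0.1216]
273 258 291 [0.5195 0.1729 0.1144]
281 257 292 [0.5114 0.1727 0.1068]
317 269 270 [0.4697 0.1768 0.0679]
t 14.7 tcp [0.5469 0.1713 0.2018] [179.9 -25.2   2. ] q [ -31.4   -9.4    3.7  116.9   14.7   50.5 -122.9] move [-0.221 -0.004  0.508] [ 0.001 -0.002 -0.   ]
```

>>> {"api": "apply_moves", "payload": {
  "moves": [
    [-0.04,-0.015,0.08,0,0,0,1],
    [-0.09,-0.015,0.2,0,0,0,1],
    [-0.14,-0.015,0.32,0,0,0,1],
    [-0.18,-0.015,0.42,0,0,0,1],
    [-0.21,-0.015,0.48,0,0,0,1],
    [-0.22,-0.015,0.51,0,0,0,1],
    [-0.22,-0.015,0.51,0,0,0,1],
    [-0.22,-0.015,0.51,0,0,0,0],
    [-0.22,-0.015,0.51,0,0,0,0],
    [-0.22,-0.015,0.51,0,0,0,0],
    [-0.22,-0.015,0.51,0,0,0,0],
    [-0.22,-0.015,0.51,0,0,0,0],
    [-0.22,-0.015,0.51,0,0,0,0],
    [-0.22,-0.015,0.51,0,0,0,0],
    [-0.22,-0.015,0.51,0,0,0,0],
    [-0.22,-0.015,0.51,0,0,0,0],
    [-0.22,-0.015,0.51,0,0,0,0]
  ],
  "grip_force": 25
}}

```text
time_s: 16.4
tool_pos: [0.5505, 0.1747, 0.0903]
tool_rot: [179.8, -25.2, 2.1]
force: [-0.1, -0.6, 0.3]
grip_width: 0.0332
grasp_force: 25.0
```

Run:
```python
from h import *
o=env.get_obs();p=o['tool_pos'];go(p+.075*np.array([.72,.024,.694]),o['tool_rot'])
print(o['grip_width'])
```

```text
t 16.4 tcp [0.5505 0.1747 0.0903] [179.8 -25.2   2.1] q [ -31.    -2.1    3.4  124.1   18.4   36.5 -128.3] move [ 0.355  0.001 -0.121] [0. 0. 0.]
0.033191497884165255
```

>>> {"api": "apply_moves", "payload": {
  "moves": [
    [0.04,0,-0.014,0,0,0,0],
    [0.09,0,-0.031,0,0,0,0],
    [0.14,0,-0.048,0,0,0,0],
    [0.19,0,-0.065,0,0,0,0],
    [0.24,0,-0.082,0,0,0,0],
    [0.29,0,-0.099,0,0,0,0],
    [0.33,0,-0.112,0,0,0,0],
    [0.355,0,-0.121,0,0,0,0],
    [0.38,0,-0.18,0,0,0,0],
    [0.42,0,-0.26,0,0,0,0],
    [0.46,0,-0.35,0,0,0,0],
    [0.48,0,-0.39,0,0,0,0],
    [0.48,0,-0.39,0,0,0,0],
    [0.48,0,-0.39,0,0,0,0]
  ]
}}

```text
time_s: 17.8
tool_pos: [0.6035, 0.1769, 0.2011]
tool_rot: [179.8, -25.1, 2.1]
force: [-0.7, -0.2, -0.8]
grip_width: 0.0333
grasp_force: 25.0
```

Run:
```python
from h import *
go([.58,.17,.27],[180,18,2]); o=env.get_obs();print(o['force'],o['grip_width'])
for c in('scene','top','wrist'):
  viewer.read_camera(c);print(c,[(np.round(d['location']),round(d['conf'],2)) for d in boxes_of(c,'tube')])
```

```text
t 17.8 tcp [0.6035 0.1769 0.2011] [179.8 -25.1   2.1] q [ -30.    -2.4    5.2  110.7   13.    49.1 -119.3] move [ 0.039  0.031 -0.362] [ 0.002 -0.502  0.   ]
[-0.67752936 -0.17567987 -0.79280491] 0.033252413510558965
scene [(array([229., 179.]), 0.65)]
top [(array([215., 137.]), 0.69), (array([159., 173.]), 0.51)]
wrist [(array([277., 246.]), 0.61), (array([252., 331.]), 0.51)]
```

Run:
```python
from h import *
go([.53,.04,.25],[180,18,2])
```

```text
t 18.1 tcp [0.6037 0.1769 0.2009] [179.8 -25.1   2.1] q [ -30.    -2.4    5.2  110.7   13.    49.1 -119.3] move [-0.252  0.672 -0.387] [ 0.002 -0.502  0.   ]
```

>>> {"api": "apply_moves", "payload": {
  "moves": [
    [-0.02,0.02,-0.08,0,-0.04,0,0],
    [-0.06,0.06,-0.18,0,-0.1,0,0],
    [-0.1,0.14,-0.26,0,-0.16,0,0],
    [-0.14,0.23,-0.33,0,-0.23,0,0],
    [-0.18,0.33,-0.37,0,-0.3,0,0],
    [-0.21,0.43,-0.39,0,-0.37,0,0],
    [-0.24,0.53,-0.39,0,-0.43,0,0],
    [-0.25,0.61,-0.39,0,-0.48,0,0],
    [-0.25,0.66,-0.39,0,-0.5,0,0],
    [-0.25,0.67,-0.39,0,-0.5,0,0],
    [-0.25,0.67,-0.39,0,-0.5,0,0]
  ]
}}

```text
time_s: 19.2
tool_pos: [0.5306, 0.0405, 0.251]
tool_rot: [179.9, 17.8, 1.9]
force: [0.5, -0.2, -0.9]
grip_width: 0.0333
grasp_force: 25.0
```

Run:
```python
from h import *
o=env.get_obs();Q=R.from_euler('xyz',o['tool_rot'],degrees=True);T=o['tool_pos']
G=T-.04*Q.apply([0,0,1]); print('grasp pt',G,o['grip_width'],o['force'])
# final: tube centre ~34 mm behind grasp point along -x
d=R.from_euler('xyz',[180,18,2],degrees=True).apply([0,0,1])
go(np.array([.473+.034,-.202,.188])+.04*d,[180,18,2])
for c in('scene','top','wrist'):
  im=viewer.read_camera(c); save('f_'+c+'.png',im)
  print(c,[(np.round(q['location']),round(q['conf'],2)) for q in boxes_of(c,'tube')])
```

```text
grasp pt [0.54279375 0.04098182 0.28905691] 0.033311187382192506 [ 0.53180428 -0.20815236 -0.85424349]
t 19.2 tcp [0.5306 0.0405 0.251 ] [179.9  17.8   1.9] q [-18.4  18.   15.6  80.7  -5.   99.8 -90.9] move [-0.056  1.207  0.551] [ 0.001 -0.003 -0.001]
scene [(array([288., 132.]), 0.76), (array([309., 218.]), 0.73)]
top []
wrist [(array([275., 244.]), 0.72)]
```

>>> {"api": "apply_moves", "payload": {
  "moves": [
    [0,0.06,0,0,0,0,0],
    [-0.01,0.18,0,0,0,0,0],
    [-0.02,0.34,0,0,0,0,0],
    [-0.03,0.5,0,0,0,0,0],
    [-0.04,0.66,0.03,0,0,0,0],
    [-0.05,0.82,0.08,0,0,0,0],
    [-0.06,0.93,0.14,0,0,0,0],
    [-0.06,1,0.2,0,0,0,0],
    [-0.06,1,0.25,0,0,0,0],
    [-0.06,1,0.25,0,0,0,0]
  ]
}}

```text
time_s: 20.5
tool_pos: [0.5097, -0.1592, 0.2064]
tool_rot: [180.0, 17.9, 2.0]
force: [0.2, 0.5, -1.5]
grip_width: 0.0334
grasp_force: 25.0
```

Run:
```python
from h import *
d=R.from_euler('xyz',[180,18,2],degrees=True).apply([0,0,1])
go(np.array([.473+.034,-.202,.188])+.04*d,[180,18,2])
```

```text
t 20.5 tcp [ 0.5097 -0.1592  0.2064] [180.   17.9   2. ] q [ -5.5  19.1  21.6  85.1  -1.4  94.2 -71.8] move [0.008 0.213 0.294] [ 0.    -0.001  0.   ]
```

>>> {"api": "apply_moves", "payload": {
  "moves": [
    [0,0.04,0.04,0,0,0,0],
    [0.01,0.1,0.12,0,0,0,0],
    [0.01,0.16,0.2,0,0,0,0],
    [0.01,0.2,0.26,0,0,0,0],
    [0.01,0.21,0.29,0,0,0,0],
    [0.01,0.21,0.29,0,0,0,0],
    [0.01,0.21,0.29,0,0,0,0]
  ]
}}

```text
time_s: 21.2
tool_pos: [0.497, -0.2022, 0.1526]
tool_rot: [179.9, 17.7, 2.0]
force: [0.7, 1.0, -0.2]
grip_width: 0.0335
grasp_force: 25.0
```

Run:
```python
from h import *
np.set_printoptions(precision=3,suppress=True)
o=env.get_obs();Q=R.from_euler('xyz',o['tool_rot'],degrees=True);G=o['tool_pos']-.04*Q.apply([0,0,1]);print(o['tool_pos'],G,o['qpos'])
s=viewer.read_camera('scene');m=masks_of('scene','tube');t=viewer.read_camera('top');w=viewer.read_camera('wrist')
print([(np.round(q['location']),round(q['conf'],2)) for q in m])
im=cv2.resize(s[90:230,270:440],None,fx=3,fy=3,interpolation=cv2.INTER_CUBIC)
ax=np.array([1,.035,0])
for e,c in((.054,(255,0,0)),(-.034,(0,255,0)),(-.122,(255,0,0))):
  p=proj('scene',G+e*ax);cv2.circle(im,(int((p[0]-270)*3),int((p[1]-90)*3)),3,c,-1)
t2=cv2.resize(t[150:290,270:410],(280,280));c=np.zeros((500,800,3),np.uint8)
c[:im.shape[0],:im.shape[1]]=im;c[:280,520:]=t2;c[285:495,520:]=cv2.resize(w,(280,210))
save('fin.png',c)
```

```text
[ 0.497 -0.202  0.153] [ 0.509 -0.202  0.191] [ -2.446  20.85   22.667  89.276  -1.221  87.863 -67.718]
[(array([358., 153.]), 0.98)]
```

View pics/fin.png

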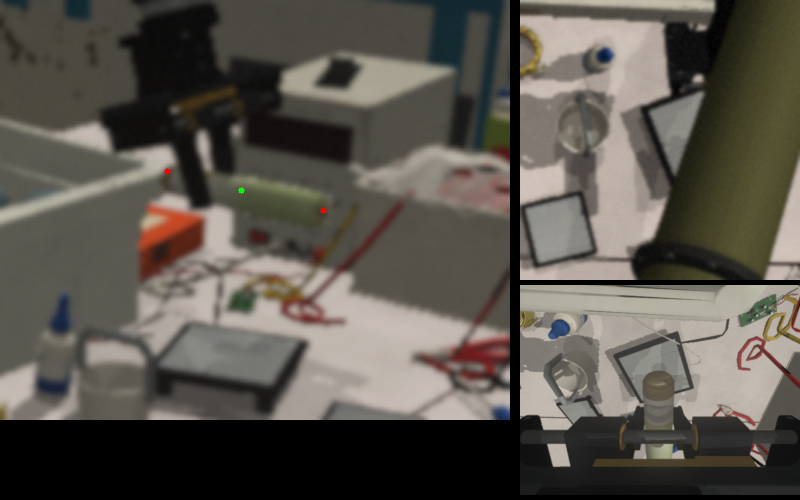

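Run:
```python
from h import *
np.set_printoptions(precision=3,suppress=True)
viewer.read_camera('scene');M=masks_of('scene','tube')[0]['pixels']
ys,xs=np.nonzero(M)
for lo,hi in((320,332),(338,352),(354,364),(366,374)):
  s=(xs>=lo)&(xs<hi)
  cols=[(ys[xs==c].min(),ys[xs==c].max()) for c in range(lo,hi) if (xs==c).any()]; print(lo,np.mean(cols,0) if cols else None,len(cols))
o=env.get_obs();Q=R.from_euler('xyz',o['tool_rot'],degrees=True);G=o['tool_pos']-.04*Q.apply([0,0,1])
for p in (-8,0,8):
  a=np.array([np.cos(np.radians(p)),.035,np.sin(np.radians(p))]); print(p,[proj('scene',G+e*a) for e in(.054,0,-.034,-.122)])
print(xs.min(),xs.max(),o['joint_velocities'])
```

```text
320 [147.222 153.556] 9
338 [147.643 157.5  ] 14
354 [150.3 162.2] 10
366 [153.    164.625] 8
-8 [array([325.912, 149.826]), array([340.891, 150.964]), array([350.765, 151.715]), array([378.06 , 153.789])]
0 [array([325.865, 147.287]), array([340.891, 150.964]), array([350.759, 153.379]), array([377.888, 160.019])]
8 [array([326.096, 144.808]), array([340.891, 150.964]), array([350.563, 154.989]), array([376.977, 165.98 ])]
323 378 [0.054 0.205 0.104 0.18  0.003 0.002 0.069]
```

The tube is level, centred and about 14 cm above the glass, and the pot stands on the bench. Handing in.

```bash
python3 -c "
from h import *
print(env.sign_off())"
```

```text
the job is handed in; nothing more can be done
None
```

The job is handed in, though the hand-in gave no verdict: by my measurements the pot stands on the bench about 16 cm from the mirror's centre, and the tube is held level over the mirror's middle, about 14 cm above the glass.

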